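# Slide the dumbbell to the checking station and read its asset label

## Task

Push the dumbbell carrier along its rail until it clicks into the next notch, without letting it run past that notch, and let go of it. Then take the hand scanner by its grip and hold it still above the label on the dumbbell for two seconds: window straight down, about 5 cm above the label, centred on it, the scanner's long side lined up with the label's long side. Finally stand the scanner gently upright back on its rubber mat and leave the carrier in the notch and the other things where they are.

Things in the scene. Friction and masses are not known exactly. Their poses are not given: they have to be found in the camera images.
- rail: Fixed low rail slide, dark base plate 170 (x) x 460 (y) x 12 mm with two steel rods and, along its +x edge, an aluminium notch bar with two pairs of small cross ridges (the two notches). Origin: on the table under the carrier's middle line; the carrier travels along the rail's own +y axis. The whole slide is moved and turned (yaw) from start to start.
- carrier (a joint): Travel of the carrier along the rail's +y, in m, 0 to 0.26. It starts between 0 and 0.09 on the free stretch. At 0.150 its spring plunger sits in the next notch, at 0.250 in the last notch. About 2 N moves it, about 6 to 8 N takes it over a ridge (ridges 8 mm before and after each notch's middle); in the last few mm the notch draws it in and then holds it.
- carrier_post (a point): Grip point on the carrier's upright black post: diameter 20 mm, it stands from 44 to 106 mm above the table at the carrier's trailing (-y) side, 75 mm behind the carrier's middle; this point is on its axis, 85 mm above the table. The nearest side of the dumbbell is 40 mm further along +y.
- carrier_centre (a point): Middle of the carrier, top of its aluminium plate (140 x 100 x 10 mm), 44 mm above the table. On it, across the rail (along the rail's x), a black hex dumbbell is clamped: 150 mm long, heads 60 mm across flats, top 110 mm above the table. Axes as the rail's.
- station_next (a point): Point on the rail where carrier_centre lies when the carrier is in the next notch (the first one it meets).
- station_last (a point): Point on the rail where carrier_centre would lie in the last notch, 100 mm further: not to be reached.
- label (a point): Centre of the label's upper face: white label with black bars, 42 mm along the rail's x by 28 mm along y, flat on top of the dumbbell head that lies towards the rail's +x, 111 mm above the table. It travels with the carrier; axes as the rail's.
- scanner: Loose hand scanner, 0.2 kg, standing upright on its mat: grey head 70 (x, long side) x 50 (y) x 36 mm (a soft rubber band makes it 74 x 54 low down), black grip on top 40 (x) x 26 (y) mm reaching from 34 to 100 mm. Origin: centre of its underside, which is the reading window (it looks along -z).
- scanner_grip (a point): Point in the scanner's grip, on its axis, 75 mm above its underside; grasp across y (26 mm).
- mat: Fixed rubber mat, 100 (x) x 90 (y) x 4 mm, on which the scanner stands. Origin: centre of its underside, on the table.
- bottle: Bystander: aluminium drinking bottle, diameter 70, 190 mm tall. Origin: centre of underside.
- change_plate: Bystander: small dark weight plate lying flat, diameter 120, 21 mm thick. Origin: centre of underside.
- collar: Bystander: black bar collar (ring), diameter 72, 30 mm tall. Origin: centre of underside.
- chalk_jar: Bystander: white jar with steel lid, diameter 64, 70 mm tall. Origin: centre of underside.
- spanner: Bystander: open spanner lying flat, 180 mm long. Origin: underside, mid-length.
- stopwatch: Bystander: black stopwatch lying flat, diameter 60, 14 mm thick. Origin: centre of underside.
- kettlebell: Bystander: 4 kg dark kettlebell, diameter 124, 166 mm tall. Origin: centre of underside.
There are look-alikes about, which are no part of the job. Leave any yellow look-alike of the scanner alone. Of the things that look like the mat, take the one that is nearest to the robot's base at the start.

How it is judged:
On the way, in this order (a step that is already met when the one before it is completed fails the run):
1. the carrier rests in the next notch and the gripper has let go of it (value of joint carrier between 0.146 and 0.154 m and velocity of joint carrier between -0.01 and 0.01 m/s and contact force between the fingers and rail below 0.3 N), for 0.2 s.
2. carrier in the notch, the held scanner kept still over the label: label within 15 mm of its axis each way, 25 to 85 mm below it, tilt under 0.2 rad, long sides within 0.26 rad (value of joint carrier between 0.146 and 0.154 m and x of label in the frame of scanner between -0.015 and 0.015 m and y of label in the frame of scanner between -0.015 and 0.015 m and z of label in the frame of scanner between -0.085 and -0.025 m and angle between scanner's own z axis and vertical below 0.2 rad and angle between the x axis of scanner and the x axis of rail, either way round below 0.26 rad and linear speed of scanner below 0.02 m/s and contact force between the fingers and scanner above 1 N), for 1.5 s.
At the end, for the whole second after the job is handed in: The carrier is at rest in the next notch (joint 0.150 m within 4 mm); the scanner stands upright (within 0.1 rad) and still on its mat, its centre within 30 mm of the mat's centre (value of joint carrier between 0.146 and 0.154 m and velocity of joint carrier between -0.01 and 0.01 m/s and horizontal distance between scanner and mat below 0.03 m and z of scanner in the frame of mat between 0.001 and 0.007 m and angle between scanner's own z axis and vertical below 0.1 rad and linear speed of scanner below 0.02 m/s); the robot touches nothing.
It fails at once if the carrier runs past the next notch (joint beyond 0.170 m) (value of joint carrier above 0.17 m).
It fails at once if the scanner is dropped (moves faster than 0.45 m/s with no finger on it) (linear speed of scanner above 0.45 m/s and contact force between the fingers and scanner below 0.1 N).
It fails at once if a bystander is moved by more than 30 mm (distance of any of bottle, change_plate, collar, chalk_jar, spanner, stopwatch, kettlebell from where it was at the start of the episode above 0.03 m).
It also fails if it takes over 61 s, if anything falls off the work surface, if the arm or the gripper's body presses on something with over 40 N, if the wrist force passes 120 N, or if a joint passes its speed limit or range.

## Robot

A 7-joint arm with a two-finger parallel gripper is mounted at the origin on the work surface. World frame = base frame: x ahead of the robot, y to its left, z up, the work surface at z = 0. Lengths are in m, angles in rad, forces in N, time in s.
With the tool pointing down it reaches from about 0.425 to 1.025 m from the base axis. Payload 9.4 kg.
Tool frame: the origin (TCP) lies on the centre line of the jaws, within the pads' length; the fingertips stand 8 mm ahead of it and the grasp point (between the pads) lies 11 mm behind it; z points along the fingers, y is the line along which they close (so a half turn about z gives the same grasp; the last joint's range is limited). The gripper opens to 85 mm and grips with 20 to 120 N. Pads are 22 mm wide; open, the fingers measure 114 mm over their backs; the gripper's body (76 mm by 85 mm) begins 54 mm behind the grasp point. The pads swing forward as they close: fully open they stand 13 mm farther back than shut.
Start: joints at [-1.349, 0.599, -0.003, 1.599, 0.002, 0.943, -0.08], TCP at [0.213, 0.693, 0.216] pointing down, gripper open.
Joint ranges: [-2.57, 2.57], [-0.35, 1.97], [-1.29, 1.29], [0.11, 2.56], [-1.05, 4.19], [0.11, 1.86], [-2.63, 2.63]. Speed limits (rad/s): [2.22, 2.22, 3.01, 3.01, 3.14, 3.14, 3.14].

## Interface

Orientations are given as a 3x3 rotation matrix whose columns are the frame's x, y, z axes.
In Python, from plant import manip gives the robot as it stands. The module is installed in compiled form; this text tells all that it offers.
- The arm moves only by the tool arm_command, never from a script. Its argument "motion" is a list of rows, each an object of numbers: "dx", "dy", "dz": the shift along the tool's x, y, z normalised to -1 to 1, where 1 is 0.3 m; "rx", "ry", "rz": the turn, a rotation vector about the tool's x, y, z normalised to -1 to 1, where 1 is 1.5 rad; "grip": the opening, from 0 (shut) to 1 (fully open). A call has 1 to 8 rows; each row is the pose to reach, as a shift and turn from the pose commanded when the call began, along the tool's axes at that moment; what a row does not reach only later rows make up. A row lasts 1/12 s, in which the tool goes at most 41.7 mm and 7.16 degrees, less where a joint would pass 70% of its speed; a pose out of reach is approached as far as the arm can. A call with a number of a shift or a turn outside -1 to 1 is refused whole. A call with a gripper value outside its range is refused whole. The fingers move at their own pace and stop on an object; "force" is the grip in N (left out, the last holds). Time passes only in rows, so rows that repeat a pose let the fingers close. It gives the time, the measured TCP pose, the force, the opening and the grip force at its end, in the units of the state.
- manip.observe(): the state, without advancing time (a new reading comes with each control period).
- manip.grab_frame(name): name is "scene" or "top" or "wrist"; returns a dict with "color" (400x640x3 uint8, blue, green, red), "z_map" (400x640 float32, m along the optical axis (not along the pixel's ray), 0 where there is no reading), "mtx" (3x3 intrinsics, pixels), "R" (3x3) and "t" (3): a world point X has camera coordinates R X + t; the wrist camera has in their place "T_tool_cam" (4x4, takes a point from camera to tool coordinates, whose origin is the TCP and whose axes are the flange's). Camera axes: x right, y down, z forward; pixel columns grow to the right and rows downward; lengths in m; the calibration is good to about 2 mm. A picture is of the moment at which its call begins: read the wrist's pose just before it.
- manip.close_job(): hands the job in; it is judged then, once.
The state is a dict: "clock": time; "joint_positions": joint angles; "joint_velocities": joint speeds; "tau": joint torques, N m; "position": TCP position; "tool_rot": TCP orientation; "wrist_force": force on the tool from outside, world axes, zero at the start; "wrist_torque": the same for the moment, N m; "width": finger opening in m; "gripper_force": force on a finger pad.
Only numpy, scipy, OpenCV 4.12 (cv2) and the standard library are available. Lean on these libraries where they do the work, as an engineer would, in place of code of your own. Each camera call takes 0.05 s, during which the arm holds its last target. There are 200 camera calls.

## Working session

There is one attempt and no reset: what is moved stays moved. The work goes in short steps, Python scripts to look and compute and a tool call to move; the robot and the scene stay as the last step left them, time stands still between calls to the robot, and variables do not carry over. Pictures are saved under pics/ and viewed, at most 10 in all, crops included, and the job is handed in when it is done.

Besides the shell and the picture viewer there is one more tool, called after ">>>" as name([rows], argument=value, ...), one row to a line, values as JSON. arm_command: Moves the arm, as the interface text tells. Scaled input: -1 to 1 covers 0.3 m each way for a shift and 1.5 rad each way for a turn. Its arguments: {"type":"object","properties":{"motion":{"type":"array"},"force":{"type":"number"}},"required":["motion"]}

```bash
mkdir -p pics; python3 - <<'E'
from plant import manip
import cv2,numpy as np,pickle
s=manip.observe();print(s)
for n in("scene","top"):
    f=manip.grab_frame(n);pickle.dump(f,open(n+".pkl","wb"));cv2.imwrite(f"pics/{n}.png",f["color"])
    print(n,f["mtx"],-f["R"].T@f["t"],f["R"])
E
```

```text
{'clock': 0.0, 'joint_positions': array([-1.34870087,  0.60012762, -0.00254851,  1.60014375,  0.00180841,
        0.94290229, -0.07977024]), 'joint_velocities': array([ 1.33032195e-04,  4.60574589e-05, -2.82915389e-04,  4.50501949e-04,
        2.63457494e-04,  4.60464287e-04,  1.23621682e-03]), 'tau': array([-1.19713539e-03, -7.76452589e+01,  1.56442422e+00, -2.58018905e+01,
        1.22853380e-02,  8.62481946e-03,  1.06626516e-06]), 'position': array([0.21328673, 0.692388  , 0.21491015]), 'tool_rot': array([[-9.55720505e-01,  2.94275744e-01, -3.20868362e-04],
       [ 2.94275881e-01,  9.55719266e-01, -1.54595256e-03],
       [-1.48276263e-04, -1.57192238e-03, -9.99998754e-01]]), 'wrist_force': array([-0.2424668 , -0.04944443,  0.10922154]), 'wrist_torque': array([ 0.02343508, -0.01027351,  0.00486891]), 'gripper_force': 0.0, 'width': 0.08540105315044227}
scene [[420.18792725   0.         318.4978721 ]
 [  0.         420.18792725 195.4980161 ]
 [  0.           0.           1.        ]] [ 1.44888018 -0.899353    0.88029844] [[ 0.72551917  0.68810823 -0.01135761]
 [ 0.3486124  -0.38169486 -0.85602478]
 [-0.59337284  0.61710299 -0.51681   ]]
top [[413.23054792   0.         321.3647643 ]
 [  0.         413.23054792 199.82084224]
 [  0.           0.           1.        ]] [0.32068224 0.01574061 1.3078851 ] [[-0.00410359 -0.99993784 -0.01036758]
 [-0.98227769  0.00597346 -0.18733624]
 [ 0.18738652  0.00941509 -0.98224114]]
```

View pics/scene.png

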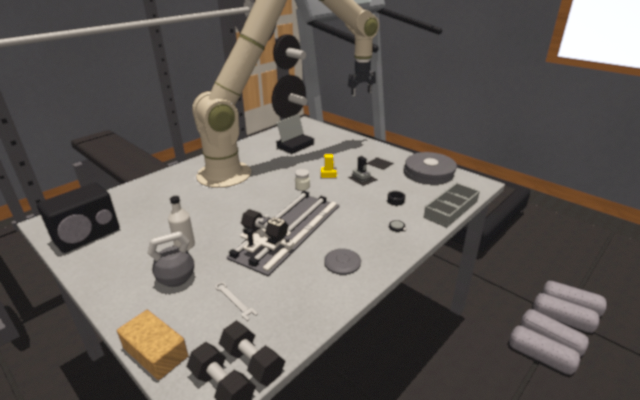

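View pics/top.png

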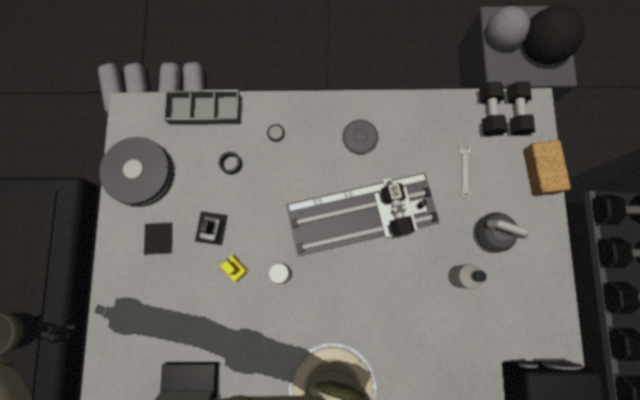

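The scene view shows the carrier with dumbbell at about (262,230). The grey scanner is at (362,170), with an empty mat look-alike at (379,162) and the yellow look-alike at (328,167). In the top view the rail corners are near (290,205), (425,175), (438,220) and (303,253). The label is at (396,190), the post near (421,206), the scanner on its mat at (211,228) and the empty mat at (158,238).

```bash
cat > h.py <<'E'
import numpy as np,cv2,pickle
def ray(f,uv,z):
    K,R,t=f["mtx"],f["R"],f["t"]; c=-R.T@t
    d=R.T@np.linalg.inv(K)@np.array([uv[0],uv[1],1.]); return c+d*(z-c[2])/d[2]
def proj(f,X):
    p=f["mtx"]@(f["R"]@np.asarray(X)+f["t"]); return p[:2]/p[2]
def tri(f1,u1,f2,u2):
    P=[f["mtx"]@np.c_[f["R"],f["t"]] for f in(f1,f2)]
    X=cv2.triangulatePoints(P[0],P[1],np.array(u1,float),np.array(u2,float)).ravel(); return X[:3]/X[3]
def load(n): return pickle.load(open(n+".pkl","rb"))
E
python3 - <<'E'
import cv2,numpy as np
t=cv2.imread("pics/top.png");s=cv2.imread("pics/scene.png")
a=cv2.resize(t[165:265,280:445],None,fx=4.8,fy=4.8,interpolation=cv2.INTER_CUBIC)
cv2.imwrite("pics/c1.png",a[:480])
b=cv2.resize(t[200:290,135:295],None,fx=3.5,fy=3.5,interpolation=cv2.INTER_CUBIC)
c=cv2.resize(s[190:275,225:345],None,fx=5,fy=5,interpolation=cv2.INTER_CUBIC)
cv2.imwrite("pics/c2.png",c)
E
```

```text
(no output)
```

View pics/c1.png

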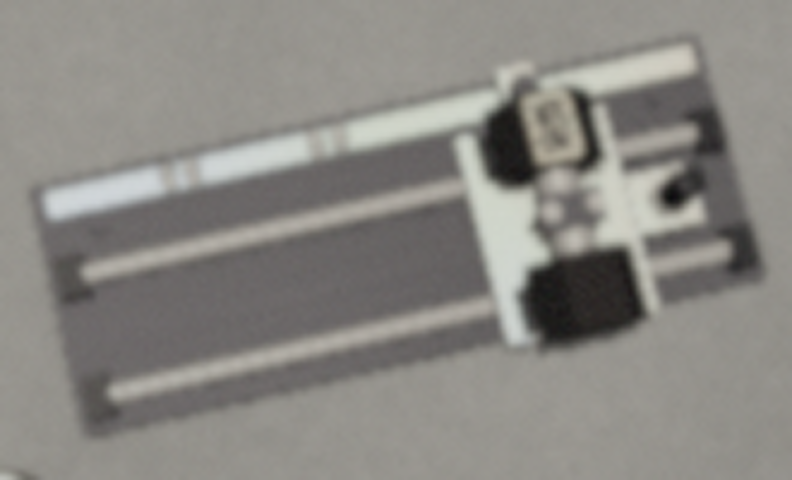

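View pics/c2.png

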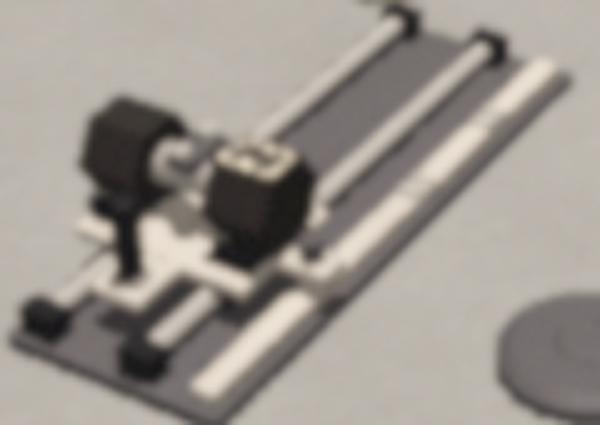

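Crop 1 shows the rail plate corners at crop pixels (33,187), (696,35), (765,278) and (88,435). Next-notch ridges are centred at (328,140), last-notch ridges at (182,175), the label at (553,126), the post top at (690,182) and the plunger tab at (517,72). Crop 2 shows the label centre at about (257,158) and the post at about (118..128, 205..275).

```bash
python3 - <<'E'
from h import *
T=load("top");S=load("scene")
c1=lambda x,y:((x+.5)/4.8-.5+280,(y+.5)/4.8-.5+165)
c2=lambda x,y:((x+.5)/5-.5+225,(y+.5)/5-.5+190)
C=[ray(T,c1(*p),.012) for p in((33,187),(696,35),(765,278),(88,435))]
TL,TR,BR,BL=C
print(np.round(C,4)); n=np.linalg.norm
print("len",n(TL-TR),n(BL-BR),"wid",n(TL-BL),n(TR-BR))
y=(TL-TR)+(BL-BR);y/=n(y);yaw=np.arctan2(-y[0],y[1]);x=np.array([y[1],-y[0],0]);print("yaw",yaw)
pc=np.mean(C,0)
L=tri(T,c1(553,126),S,c2(257,158));print("label tri",L,"ray",ray(T,c1(553,126),.111))
L=ray(T,c1(553,126),.111)
for nm,p in(("label",L),("post",ray(T,c1(690,182),.106)),("plung",ray(T,c1(517,72),.025)),("n1",ray(T,c1(328,140),.02)),("n2",ray(T,c1(182,175),.02))):
    print(nm,np.round(p,4),"rail xy rel plate centre",round((p-pc)@x,4),round((p-pc)@y,4))
# label corners top view
lc=cv2.inRange(T["color"],(110,110,110),(255,255,255))
# mats and scanner
hsv=cv2.cvtColor(T["color"],cv2.COLOR_BGR2HSV)
dark=cv2.inRange(T["color"][...,1],0,75)
m=np.zeros_like(dark);m[205:262,135:235]=dark[205:262,135:235]
for c in cv2.findContours(m,cv2.RETR_EXTERNAL,cv2.CHAIN_APPROX_NONE)[0]:
    if cv2.contourArea(c)<50: continue
    b=cv2.boxPoints(cv2.minAreaRect(c));w=np.array([ray(T,p,.004) for p in b])
    print("dark",cv2.contourArea(c),b.round(1).tolist(),w.mean(0).round(4),n(w.mean(0)[:2]),"sides",n(w[0]-w[1]),n(w[1]-w[2]))
b=cv2.resize(T["color"][205:262,135:250],None,fx=6,fy=6,interpolation=cv2.INTER_CUBIC)
d=cv2.resize(S["color"][145:195,310:400],None,fx=6,fy=6,interpolation=cv2.INTER_CUBIC)
o=np.zeros((300+342+0,690,3),np.uint8);o=o[:600]
cv2.imwrite("pics/c3.png",np.vstack([b[:300],np.pad(d,((0,0),(0,150),(0,0)))]))
E
```

```text
[[ 0.5564  0.1395  0.012 ]
 [ 0.6576 -0.3053  0.012 ]
 [ 0.4929 -0.3421  0.012 ]
 [ 0.3926  0.1019  0.012 ]]
len 0.4561107056297033 0.4550918305493814 wid 0.16805243462844438 0.16879145454946565
yaw 0.22281771409094828
label tri [ 0.57478781 -0.18977629  0.11115914] ray [ 0.57467537 -0.18997776  0.111     ]
label [ 0.5747 -0.19    0.111 ] rail xy rel plate centre 0.029 -0.0973
post [ 0.54   -0.2736  0.106 ] rail xy rel plate centre -0.0232 -0.1712
plung [ 0.6297 -0.1823  0.025 ] rail xy rel plate centre 0.0844 -0.102
n1 [ 0.5854 -0.0565  0.02  ] rail xy rel plate centre 0.069 0.0305
n2 [0.5624 0.0403 0.02  ] rail xy rel plate centre 0.068 0.13
dark 737.5 [[144.0, 223.0], [171.0, 223.0], [171.0, 253.0], [144.0, 253.0]] [0.4497 0.5482 0.004 ] 0.7090753786426384 sides 0.0865365131347404 0.09533291285192264
dark 726.0 [[195.3000030517578, 240.39999389648438], [199.6999969482422, 211.1999969482422], [226.5, 215.1999969482422], [222.10000610351562, 244.5]] [0.4812 0.38   0.004 ] 0.6131108047781686 sides 0.09406712381229379 0.08750543562416765
```

View pics/c3.png

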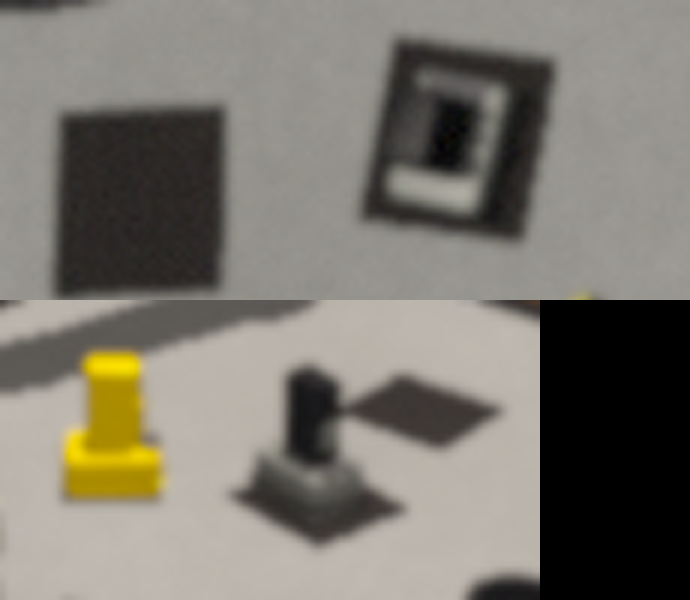

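The scanner stands on the nearer mat: 0.613 m from the base against 0.709 m for the empty one. The label triangulates to z = 0.111. Carrier travel is about 0.021, so it needs to move about 0.129 m. Next I compute the approach.

```bash
cat >> h.py <<'E'
def Rdown(a):  # tool y axis at world angle a, z down
    y=np.array([np.cos(a),np.sin(a),0]);z=np.array([0,0,-1.]);return np.c_[np.cross(y,z),y,z]
def cmd(s,p,Rt):
    from scipy.spatial.transform import Rotation as Q
    R=s["tool_rot"];d=R.T@(np.asarray(p)-s["position"])/.3
    r=Q.from_matrix(R.T@Rt).as_rotvec()/1.5
    print("shift",d.round(4),"turn",r.round(4))
E
python3 - <<'E'
from h import *
from plant import manip
T=load("top");s=manip.observe()
print("T_tool_cam",manip.grab_frame("wrist")["T_tool_cam"].round(4))
for n,u,v,z in(("kettle",497,232,.08),("bottle",472,277,.15),("jar",279,273,.07),("yellow",233,268,.05)):
    print(n,ray(T,(u,v),z).round(3))
g=ray(T,(210.3,227.5),.104);print("grip",g)
a=ray(T,(195.3,240.4),.004);b=ray(T,(199.7,211.2),.004);print("mat long dir",np.arctan2(*(b-a)[1::-1]))
cmd(s,(.62,.45,.30),Rdown(.9)); cmd(s,(.545,-.25,.30),Rdown(.223))
E
```

```text
T_tool_cam [[-1.000e-04 -9.637e-01 -2.669e-01  6.840e-02]
 [ 1.000e+00 -5.000e-04  1.300e-03  2.000e-04]
 [-1.400e-03 -2.669e-01  9.637e-01 -1.589e-01]
 [ 0.000e+00  0.000e+00  0.000e+00  1.000e+00]]
kettle [ 0.455 -0.493  0.08 ]
bottle [ 0.323 -0.386  0.15 ]
jar [0.338 0.154 0.07 ]
yellow [0.353 0.295 0.05 ]
grip [0.46958271 0.35381098 0.104     ]
mat long dir -0.09777428169311979
shift [-1.5336 -0.3739 -0.2827] turn [-0.0009  0.0003  0.2481]
shift [-1.9813 -2.6775 -0.2794] turn [-8.000e-04  6.000e-04  6.994e-01]
```

>>> arm_command([
  {"dx": -1,"dy": -0.37,"dz": -0.28,"rz": 0.25,"grip": 1},
  {"dx": -1,"dy": -0.37,"dz": -0.28,"rz": 0.25,"grip": 1},
  {"dx": -1,"dy": -0.37,"dz": -0.28,"rz": 0.25,"grip": 1},
  {"dx": -1,"dy": -0.37,"dz": -0.28,"rz": 0.25,"grip": 1},
  {"dx": -1,"dy": -0.37,"dz": -0.28,"rz": 0.25,"grip": 1},
  {"dx": -1,"dy": -0.37,"dz": -0.28,"rz": 0.25,"grip": 1},
  {"dx": -1,"dy": -0.37,"dz": -0.28,"rz": 0.25,"grip": 1},
  {"dx": -1,"dy": -0.37,"dz": -0.28,"rz": 0.25,"grip": 1},
])

```text
validation failed for argument at $.mo...
```

```bash
python3 - <<'E'
from h import *
from plant import manip
s=manip.observe();print(s["clock"],s["position"],s["joint_positions"].round(2),s["tool_rot"].round(3))
cmd(s,(.62,.15,.30),Rdown(.5));cmd(s,(.545,-.25,.30),Rdown(.223))
E
```

```text
0.15 [0.21330482 0.69252929 0.21509931] [-1.35  0.6  -0.    1.6   0.    0.94 -0.08] [[-0.956  0.294 -0.   ]
 [ 0.294  0.956 -0.001]
 [-0.    -0.001 -1.   ]]
shift [-1.8279 -1.3297 -0.2812] turn [-7.000e-04  4.000e-04  5.147e-01]
shift [-1.9813 -2.6776 -0.2796] turn [-7.000e-04  5.000e-04  6.994e-01]
```

The call was refused at validation. I'll give all seven keys in every row.

>>> arm_command([
  {"dx": -1,"dy": -0.37,"dz": -0.28,"rx": 0,"ry": 0,"rz": 0.25,"grip": 1},
  {"dx": -1,"dy": -0.37,"dz": -0.28,"rx": 0,"ry": 0,"rz": 0.25,"grip": 1},
  {"dx": -1,"dy": -0.37,"dz": -0.28,"rx": 0,"ry": 0,"rz": 0.25,"grip": 1},
  {"dx": -1,"dy": -0.37,"dz": -0.28,"rx": 0,"ry": 0,"rz": 0.25,"grip": 1},
  {"dx": -1,"dy": -0.37,"dz": -0.28,"rx": 0,"ry": 0,"rz": 0.25,"grip": 1},
  {"dx": -1,"dy": -0.37,"dz": -0.28,"rx": 0,"ry": 0,"rz": 0.25,"grip": 1},
  {"dx": -1,"dy": -0.37,"dz": -0.28,"rx": 0,"ry": 0,"rz": 0.25,"grip": 1},
  {"dx": -1,"dy": -0.37,"dz": -0.28,"rx": 0,"ry": 0,"rz": 0.25,"grip": 1},
])

```text
clock: 0.82
position: [0.4691, 0.4966, 0.3003]
tool_rot: [[-0.781, 0.624, 0.0], [0.624, 0.781, -0.0], [-0.0, -0.0, -1.0]]
wrist_force: [0.2, 1.0, 0.2]
width: 0.0857
gripper_force: 0.0
```

>>> arm_command([
  {"dx": -0.97,"dy": -0.52,"dz": 0,"rx": 0,"ry": 0,"rz": 0.23,"grip": 1},
  {"dx": -0.97,"dy": -0.52,"dz": 0,"rx": 0,"ry": 0,"rz": 0.23,"grip": 1},
  {"dx": -0.97,"dy": -0.52,"dz": 0,"rx": 0,"ry": 0,"rz": 0.23,"grip": 1},
  {"dx": -0.97,"dy": -0.52,"dz": 0,"rx": 0,"ry": 0,"rz": 0.23,"grip": 1},
  {"dx": -0.97,"dy": -0.52,"dz": 0,"rx": 0,"ry": 0,"rz": 0.23,"grip": 1},
  {"dx": -0.97,"dy": -0.52,"dz": 0,"rx": 0,"ry": 0,"rz": 0.23,"grip": 1},
  {"dx": -0.97,"dy": -0.52,"dz": 0,"rx": 0,"ry": 0,"rz": 0.23,"grip": 1},
  {"dx": -0.97,"dy": -0.52,"dz": 0,"rx": 0,"ry": 0,"rz": 0.23,"grip": 1},
])

```text
clock: 1.48
position: [0.598, 0.1924, 0.2998]
tool_rot: [[-0.524, 0.852, 0.0], [0.852, 0.524, -0.0], [-0.0, -0.0, -1.0]]
wrist_force: [0.6, 0.1, 0.4]
width: 0.0856
gripper_force: 0.0
```

```bash
python3 - <<'E'
from h import *
from plant import manip
s=manip.observe();print(s["clock"],s["position"],s["joint_positions"].round(2))
cmd(s,(.545,-.23,.30),Rdown(.223))
E
```

```text
1.4833 [0.59802089 0.19243198 0.29981993] [-0.58  0.41  0.26  1.75 -0.12  1.    0.27]
shift [-1.1069e+00 -8.8820e-01 -2.0000e-04] turn [-1.000e-04  2.000e-04  2.189e-01]
```

>>> arm_command([
  {"dx": -0.86,"dy": -0.69,"dz": 0,"rx": 0,"ry": 0,"rz": 0.22,"grip": 1},
  {"dx": -0.86,"dy": -0.69,"dz": 0,"rx": 0,"ry": 0,"rz": 0.22,"grip": 1},
  {"dx": -0.86,"dy": -0.69,"dz": 0,"rx": 0,"ry": 0,"rz": 0.22,"grip": 1},
  {"dx": -0.86,"dy": -0.69,"dz": 0,"rx": 0,"ry": 0,"rz": 0.22,"grip": 1},
  {"dx": -0.86,"dy": -0.69,"dz": 0,"rx": 0,"ry": 0,"rz": 0.22,"grip": 1},
  {"dx": -0.86,"dy": -0.69,"dz": 0,"rx": 0,"ry": 0,"rz": 0.22,"grip": 1},
  {"dx": -0.86,"dy": -0.69,"dz": 0,"rx": 0,"ry": 0,"rz": 0.22,"grip": 1},
  {"dx": -0.86,"dy": -0.69,"dz": 0,"rx": 0,"ry": 0,"rz": 0.22,"grip": 1},
])

```text
clock: 2.15
position: [0.5557, -0.1355, 0.2999]
tool_rot: [[-0.22, 0.976, 0.0], [0.976, 0.22, -0.0], [-0.0, 0.0, -1.0]]
wrist_force: [0.9, -0.8, 0.1]
width: 0.0853
gripper_force: 0.0
```

```bash
cat >> h.py <<'E'
def wrist(name):
    from plant import manip
    s=manip.observe();f=manip.grab_frame("wrist");M=f["T_tool_cam"]
    Rc=s["tool_rot"]@M[:3,:3];c=s["tool_rot"]@M[:3,3]+s["position"]
    f["R"]=Rc.T;f["t"]=-Rc.T@c;pickle.dump(f,open(name+".pkl","wb"));cv2.imwrite(f"pics/{name}.png",f["color"]);return s,f
E
python3 - <<'E'
from h import *
s,f=wrist("w1");print(s["clock"],s["position"],s["joint_positions"].round(2))
print(proj(f,(.540,-.2736,.106)),proj(f,(.5747,-.19,.111)))
cmd(s,(.5400,-.2736,.25),Rdown(.223))
E
```

```text
2.15 [ 0.55573411 -0.1354793   0.2998714 ] [-0.16  0.34  0.41  1.88 -0.16  0.96  0.54]
[281.21758088 283.13784121] [325.70352771 225.65308244]
shift [-0.4376 -0.1524  0.1663] turn [ 0.      0.0001 -0.0009]
```

View pics/w1.png

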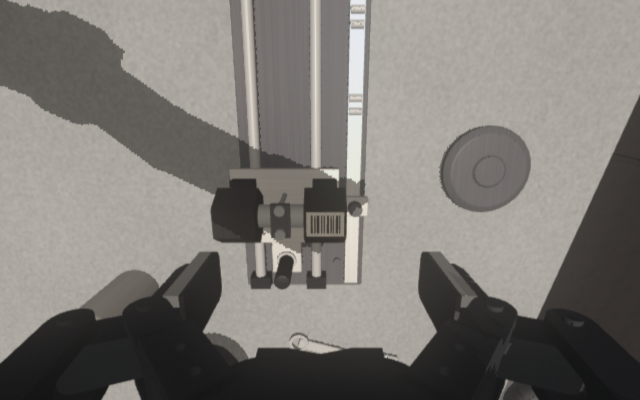

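The wrist view shows the post top at about (283,282), the label centre at (325,225), the plunger at (357,208), next-notch ridges at rows 98 and 111, and last-notch ridges at rows 8 and 24. This agrees with the predictions from the top view.

```bash
python3 - <<'E'
from h import *
from plant import manip
T=load("top");W=load("w1");s=manip.observe()
y=np.array([-np.sin(.223),np.cos(.223),0])
c1=lambda x,y:((x+.5)/4.8-.5+280,(y+.5)/4.8-.5+165)
print("post",tri(W,(283.5,281),T,c1(690,182)),ray(W,(283.5,281),.106));print("label",tri(W,(325.5,225),T,c1(553,126)),ray(W,(325.5,225),.111))
L=ray(W,(325.5,225),.111)
for z in(.012,.02,.03,.04):
    a,b,p=[ray(W,u,z)@y for u in((355.5,104.5),(357,16),(357,208))];print(z,b-a,a-L@y,a-p)
# rail yaw from edges of plate right side
a,b=ray(W,(369,0),.012),ray(W,(362,283),.012);print("yaw",np.arctan2(-(a-b)[0],(a-b)[1]))
P=ray(W,(283.5,281),.106)
cmd(s,(P[0],P[1],.16),Rdown(.223)); cmd(s,(P[0],P[1],.085-.011),Rdown(.223))
E
```

```text
post [ 0.54203049 -0.27612585  0.09553035] [ 0.54209738 -0.27024341  0.106     ]
label [ 0.574803   -0.19011808  0.10934861] [ 0.57430709 -0.1893008   0.111     ]
0.012 0.10304266441414593 0.1295750509359081 0.13985670244426357
0.02 0.10119764509674128 0.1294889880990298 0.13735251333827259
0.03 0.0988913709499854 0.12938140955293195 0.13422227695578384
0.04 0.09658509680322958 0.1292738310068341 0.1310920405732952
yaw 0.23327997530452682
shift [-0.3993 -0.1266  0.4702] turn [-0.0004  0.0031 -0.0068]
shift [-0.3979 -0.1264  0.7568] turn [-0.0004  0.0031 -0.0068]
```

>>> arm_command([
  {"dx": -0.4,"dy": -0.13,"dz": 0.25,"rx": 0,"ry": 0,"rz": 0,"grip": 1},
  {"dx": -0.4,"dy": -0.13,"dz": 0.25,"rx": 0,"ry": 0,"rz": 0,"grip": 1},
  {"dx": -0.4,"dy": -0.13,"dz": 0.25,"rx": 0,"ry": 0,"rz": 0,"grip": 1},
  {"dx": -0.4,"dy": -0.13,"dz": 0.25,"rx": 0,"ry": 0,"rz": 0,"grip": 1},
  {"dx": -0.4,"dy": -0.13,"dz": 0.746,"rx": 0,"ry": 0,"rz": 0,"grip": 0.8},
  {"dx": -0.4,"dy": -0.13,"dz": 0.746,"rx": 0,"ry": 0,"rz": 0,"grip": 0.8},
  {"dx": -0.4,"dy": -0.13,"dz": 0.746,"rx": 0,"ry": 0,"rz": 0,"grip": 0.8},
  {"dx": -0.4,"dy": -0.13,"dz": 0.746,"rx": 0,"ry": 0,"rz": 0,"grip": 0.8},
])

```text
clock: 2.87
position: [0.5433, -0.2578, 0.072]
tool_rot: [[-0.22, 0.975, -0.004], [0.975, 0.22, 0.002], [0.002, -0.003, -1.0]]
wrist_force: [0.1, -0.4, 0.5]
width: 0.0681
gripper_force: 0.0
```

>>> arm_command([
  {"dx": 0,"dy": 0,"dz": 0,"rx": 0,"ry": 0,"rz": 0,"grip": 0.5},
  {"dx": 0,"dy": 0,"dz": 0,"rx": 0,"ry": 0,"rz": 0,"grip": 0.1},
  {"dx": 0,"dy": 0,"dz": 0,"rx": 0,"ry": 0,"rz": 0,"grip": 0.1},
  {"dx": 0,"dy": 0,"dz": 0,"rx": 0,"ry": 0,"rz": 0,"grip": 0.1},
  {"dx": 0,"dy": 0,"dz": 0,"rx": 0,"ry": 0,"rz": 0,"grip": 0.1},
  {"dx": 0,"dy": 0,"dz": 0,"rx": 0,"ry": 0,"rz": 0,"grip": 0.1},
  {"dx": 0,"dy": 0,"dz": 0,"rx": 0,"ry": 0,"rz": 0,"grip": 0.1},
  {"dx": 0,"dy": 0,"dz": 0,"rx": 0,"ry": 0,"rz": 0,"grip": 0.1},
], force=60)

```text
clock: 3.53
position: [0.5382, -0.2609, 0.0781]
tool_rot: [[-0.216, 0.976, -0.008], [0.976, 0.216, 0.0], [0.002, -0.008, -1.0]]
wrist_force: [-21.6, -4.8, 10.3]
width: 0.0145
gripper_force: 56.4
```

The pads are gripping a chord of 14.5 mm, so the tool is about 9 mm ahead of the post axis and 5 mm off to the side. I'll open, correct and regrip.

>>> arm_command([
  {"dx": 0,"dy": 0,"dz": 0,"rx": 0,"ry": 0,"rz": 0,"grip": 0.7},
  {"dx": 0,"dy": 0,"dz": 0,"rx": 0,"ry": 0,"rz": 0,"grip": 0.7},
  {"dx": 0,"dy": 0,"dz": 0,"rx": 0,"ry": 0,"rz": 0,"grip": 0.7},
  {"dx": -0.03,"dy": -0.017,"dz": 0,"rx": 0,"ry": 0,"rz": 0,"grip": 0.7},
  {"dx": -0.03,"dy": -0.017,"dz": 0,"rx": 0,"ry": 0,"rz": 0,"grip": 0.7},
  {"dx": -0.03,"dy": -0.017,"dz": 0,"rx": 0,"ry": 0,"rz": 0,"grip": 0.7},
  {"dx": -0.03,"dy": -0.017,"dz": 0,"rx": 0,"ry": 0,"rz": 0,"grip": 0.7},
  {"dx": -0.03,"dy": -0.017,"dz": 0,"rx": 0,"ry": 0,"rz": 0,"grip": 0.7},
])

```text
clock: 4.2
position: [0.5421, -0.2687, 0.076]
tool_rot: [[-0.22, 0.975, 0.0], [0.975, 0.22, 0.0], [0.0, 0.0, -1.0]]
wrist_force: [1.2, -0.8, 0.1]
width: 0.06
gripper_force: 0.0
```

>>> arm_command([
  {"dx": 0,"dy": 0,"dz": 0,"rx": 0,"ry": 0,"rz": 0,"grip": 0.4},
  {"dx": 0,"dy": 0,"dz": 0,"rx": 0,"ry": 0,"rz": 0,"grip": 0.15},
  {"dx": 0,"dy": 0,"dz": 0,"rx": 0,"ry": 0,"rz": 0,"grip": 0.15},
  {"dx": 0,"dy": 0,"dz": 0,"rx": 0,"ry": 0,"rz": 0,"grip": 0.15},
  {"dx": 0,"dy": 0,"dz": 0,"rx": 0,"ry": 0,"rz": 0,"grip": 0.15},
  {"dx": 0,"dy": 0,"dz": 0,"rx": 0,"ry": 0,"rz": 0,"grip": 0.15},
  {"dx": 0,"dy": 0,"dz": 0,"rx": 0,"ry": 0,"rz": 0,"grip": 0.15},
  {"dx": 0,"dy": 0,"dz": 0,"rx": 0,"ry": 0,"rz": 0,"grip": 0.15},
], force=60)

```text
clock: 4.87
position: [0.5398, -0.2692, 0.0761]
tool_rot: [[-0.219, 0.976, -0.003], [0.976, 0.219, 0.0], [0.001, -0.003, -1.0]]
wrist_force: [-7.1, -0.7, 6.3]
width: 0.0176
gripper_force: 58.4
```

```bash
python3 - <<'E'
from h import *
s,f=wrist("w2");print(s["clock"],s["position"],s["tool_rot"],s["width"],s["wrist_force"])
E
```

```text
4.8667 [ 0.53978518 -0.26921071  0.07605748] [[-2.18921791e-01  9.75737923e-01 -2.95888820e-03]
 [ 9.75741820e-01  2.18923986e-01  4.35528814e-04]
 [ 1.07273358e-03 -2.79176421e-03 -9.99995528e-01]] 0.017573072792788403 [-7.08367538 -0.70779411  6.3369421 ]
```

>>> arm_command([
  {"dx": 0.04,"dy": -0.007,"dz": 0,"rx": 0,"ry": 0,"rz": 0,"grip": 0.15},
  {"dx": 0.09,"dy": -0.007,"dz": 0,"rx": 0,"ry": 0,"rz": 0,"grip": 0.15},
  {"dx": 0.14,"dy": -0.007,"dz": 0,"rx": 0,"ry": 0,"rz": 0,"grip": 0.15},
  {"dx": 0.19,"dy": -0.007,"dz": 0,"rx": 0,"ry": 0,"rz": 0,"grip": 0.15},
  {"dx": 0.24,"dy": -0.007,"dz": 0,"rx": 0,"ry": 0,"rz": 0,"grip": 0.15},
  {"dx": 0.29,"dy": -0.007,"dz": 0,"rx": 0,"ry": 0,"rz": 0,"grip": 0.15},
  {"dx": 0.32,"dy": -0.007,"dz": 0,"rx": 0,"ry": 0,"rz": 0,"grip": 0.15},
  {"dx": 0.34,"dy": -0.007,"dz": 0,"rx": 0,"ry": 0,"rz": 0,"grip": 0.15},
])

```text
clock: 5.58
position: [0.5166, -0.1675, 0.076]
tool_rot: [[-0.222, 0.975, -0.001], [0.975, 0.222, 0.001], [0.001, -0.001, -1.0]]
wrist_force: [-2.2, -2.6, 1.7]
width: 0.0171
gripper_force: 61.0
```

```bash
python3 - <<'E'
from h import *
s,f=wrist("w3");print(s["clock"],s["position"],s["width"],s["wrist_force"])
cv2.imwrite("pics/w3c.png",cv2.resize(f["color"][60:340,180:500],None,fx=2,fy=2))
E
```

```text
5.5833 [ 0.51664806 -0.16752637  0.07604666] 0.017060043053299327 [-2.2044476  -2.64526689  1.65604587]
```

View pics/w3c.png

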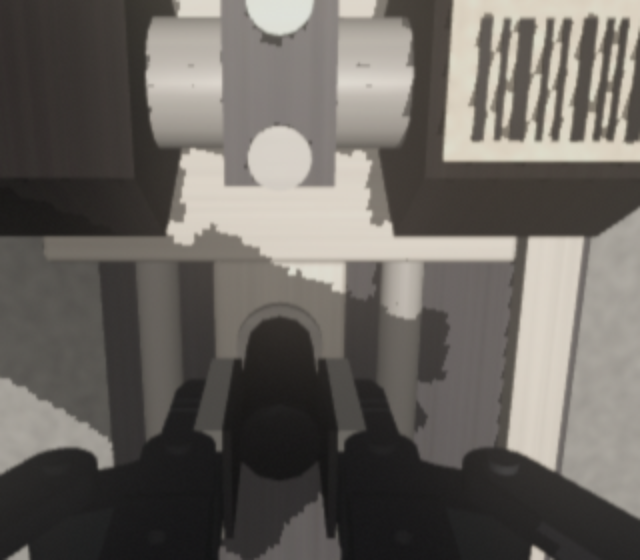

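```bash
python3 - <<'E'
from h import *
f=load("w3");y=np.array([-np.sin(.223),np.cos(.223),0]);x=np.array([y[1],-y[0],0])
c=ray(f,(403,141),.111)+x*.021+y*.014
print("label",c,"moved",(c-np.array([.5745,-.1895,.111]))@y)
E
```

```text
label [ 0.55106308 -0.08739328  0.111     ] moved 0.10476161964372138
```

>>> arm_command([
  {"dx": 0.02,"dy": 0,"dz": 0,"rx": 0,"ry": 0,"rz": 0,"grip": 0.15},
  {"dx": 0.035,"dy": 0,"dz": 0,"rx": 0,"ry": 0,"rz": 0,"grip": 0.15},
  {"dx": 0.05,"dy": 0,"dz": 0,"rx": 0,"ry": 0,"rz": 0,"grip": 0.15},
  {"dx": 0.065,"dy": 0,"dz": 0,"rx": 0,"ry": 0,"rz": 0,"grip": 0.15},
  {"dx": 0.075,"dy": 0,"dz": 0,"rx": 0,"ry": 0,"rz": 0,"grip": 0.15},
  {"dx": 0.083,"dy": 0,"dz": 0,"rx": 0,"ry": 0,"rz": 0,"grip": 0.15},
  {"dx": 0.083,"dy": 0,"dz": 0,"rx": 0,"ry": 0,"rz": 0,"grip": 0.15},
  {"dx": 0.083,"dy": 0,"dz": 0,"rx": 0,"ry": 0,"rz": 0,"grip": 0.15},
])

```text
clock: 6.3
position: [0.5113, -0.144, 0.076]
tool_rot: [[-0.221, 0.975, -0.001], [0.975, 0.221, 0.002], [0.002, -0.001, -1.0]]
wrist_force: [-4.3, 2.8, 6.9]
width: 0.0177
gripper_force: 61.4
```

```bash
python3 - <<'E'
from h import *
s,f=wrist("w4");print(s["clock"],s["position"],s["width"],s["wrist_force"])
from plant import manip
T=manip.grab_frame("top");pickle.dump(T,open("top2.pkl","wb"))
cv2.imwrite("pics/t2.png",cv2.resize(T["color"][165:265,280:445],None,fx=4.8,fy=4.8,interpolation=cv2.INTER_CUBIC))
E
```

```text
6.3 [ 0.51133334 -0.14402913  0.07602378] 0.017663470857982814 [-4.31865985  2.79610738  6.94060752]
```

The wrist force along +y is now slightly positive, meaning the carrier is pulling the tool forward, so the ridge is passed. I'll release, retract straight up and check.

>>> arm_command([
  {"dx": 0,"dy": 0,"dz": 0,"rx": 0,"ry": 0,"rz": 0,"grip": 0.8},
  {"dx": 0,"dy": 0,"dz": 0,"rx": 0,"ry": 0,"rz": 0,"grip": 0.8},
  {"dx": 0,"dy": 0,"dz": 0,"rx": 0,"ry": 0,"rz": 0,"grip": 0.8},
  {"dx": 0,"dy": 0,"dz": -0.1,"rx": 0,"ry": 0,"rz": 0,"grip": 0.8},
  {"dx": 0,"dy": 0,"dz": -0.24,"rx": 0,"ry": 0,"rz": 0,"grip": 0.8},
  {"dx": 0,"dy": 0,"dz": -0.38,"rx": 0,"ry": 0,"rz": 0,"grip": 0.8},
  {"dx": 0,"dy": 0,"dz": -0.5,"rx": 0,"ry": 0,"rz": 0,"grip": 0.8},
  {"dx": 0,"dy": 0,"dz": -0.6,"rx": 0,"ry": 0,"rz": 0,"grip": 1},
])

```text
clock: 7.07
position: [0.5124, -0.1457, 0.2588]
tool_rot: [[-0.22, 0.976, 0.002], [0.976, 0.22, -0.0], [-0.001, 0.002, -1.0]]
wrist_force: [0.4, 0.2, 0.1]
width: 0.0783
gripper_force: 0.0
```

>>> arm_command([
  {"dx": 0,"dy": 0,"dz": -0.1,"rx": 0,"ry": 0,"rz": 0,"grip": 1},
  {"dx": 0,"dy": 0,"dz": -0.15,"rx": 0,"ry": 0,"rz": 0,"grip": 1},
  {"dx": 0,"dy": 0,"dz": -0.15,"rx": 0,"ry": 0,"rz": 0,"grip": 1},
  {"dx": 0,"dy": 0,"dz": -0.15,"rx": 0,"ry": 0,"rz": 0,"grip": 1},
])

```text
clock: 7.4
position: [0.5124, -0.1453, 0.3015]
tool_rot: [[-0.221, 0.975, 0.002], [0.975, 0.221, 0.0], [-0.0, 0.002, -1.0]]
wrist_force: [0.8, 0.8, -0.5]
width: 0.0851
gripper_force: 0.0
```

```bash
python3 - <<'E'
from h import *
s,f=wrist("w5");print(s["clock"],s["position"],s["width"],s["wrist_force"],s["joint_velocities"].round(3))
cv2.imwrite("pics/w5c.png",f["color"])
E
```

```text
7.4 [ 0.51237365 -0.14525037  0.30150113] 0.0850726313963973 [ 0.81837174  0.78362265 -0.51484539] [ 0.006  0.03  -0.009  0.032 -0.005 -0.01   0.005]
```

View pics/w5c.png

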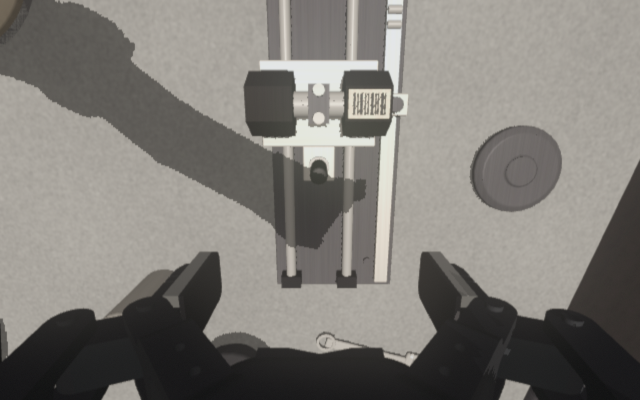

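The plunger is now at (398,104), the label at (370,103) and the last-notch ridges at rows 8 and 22. The ridges of the next notch are hidden under the plunger tab. I'll compute the travel.

```bash
python3 - <<'E'
from h import *
f=load("w5");W=load("w1");T=load("top")
y=np.array([-np.sin(.223),np.cos(.223),0]);x=np.array([y[1],-y[0],0])
def lab(f,r):
    g=f["color"][...,1];m=np.zeros_like(g);a,b,c,d=r;m[a:b,c:d]=cv2.inRange(g[a:b,c:d],120,255)
    m=cv2.morphologyEx(m,cv2.MORPH_CLOSE,np.ones((9,9)))
    c=max(cv2.findContours(m,cv2.RETR_EXTERNAL,cv2.CHAIN_APPROX_NONE)[0],key=cv2.contourArea)
    bb=cv2.boxPoints(cv2.minAreaRect(c));w=np.array([ray(f,p,.111) for p in bb]);n=np.linalg.norm
    print(bb.round(1).tolist(),n(w[0]-w[1]),n(w[1]-w[2]));return w.mean(0)
A=lab(W,(200,245,300,346));B=lab(f,(75,130,344,393))
print(A,B,"moved",(B-A)@y,(B-A)@x, "dirn",np.arctan2(-(B-A)[0],(B-A)[1]))
for z in(.02,.025,.03):
    print(z,"to last",(ray(f,(395,15),z)-B)@y, "n1 w1",(ray(W,(355.5,104.5),z)-A)@y)
E
```

```text
[[300.0, 213.0], [343.0, 213.0], [343.0, 240.0], [300.0, 240.0]] 0.04724718519676384 0.03184067061324409
[[344.0, 89.0], [392.0, 89.0], [392.0, 129.0], [344.0, 129.0]] 0.04803009735164208 0.039267998709567306
[ 0.57040797 -0.19217434  0.111     ] [ 0.54561881 -0.0687776   0.111     ] moved 0.12582351844630893 0.0031146289023685526 dirn 0.19825110564874518
0.02 to last 0.1083392390746927 n1 w1 0.13142906588704603
0.025 to last 0.10712031846680534 n1 w1 0.13137527661399712
0.03 to last 0.105901397858918 n1 w1 0.1313214873409482
```

```bash
python3 - <<'E'
from h import *
f=load("w5");W=load("w1")
y=np.array([-np.sin(.223),np.cos(.223),0]);x=np.array([y[1],-y[0],0])
for n,F,r in(("w1",W,(205,250,295,352)),("w5",f,(78,130,338,400))):
    a=F["color"][r[0]:r[1],r[2]:r[3]]; print(n,"rowprofile",(r[0]),np.median(a[:, 20:45,1],1).astype(int).tolist());print("col",r[2],np.median(a[12:38,:,1],0).astype(int).tolist())
E
```

```text
w1 rowprofile 205 [51, 51, 50, 51, 51, 52, 64, 102, 125, 129, 116, 106, 103, 100, 91, 90, 91, 92, 92, 92, 92, 93, 93, 92, 92, 92, 93, 96, 115, 127, 128, 98, 59, 52, 51, 50, 52, 70, 96, 108, 109, 109, 109, 109, 109]
col 295 [119, 118, 119, 118, 118, 117, 116, 115, 98, 58, 57, 102, 124, 128, 127, 107, 64, 87, 120, 79, 86, 100, 60, 59, 105, 122, 75, 103, 103, 74, 123, 109, 66, 66, 120, 92, 75, 100, 76, 122, 107, 64, 63, 102, 80, 108, 128, 132, 127, 80, 64, 127, 216, 219, 221, 224, 225]
w5 rowprofile 78 [77, 77, 77, 77, 77, 77, 77, 79, 81, 82, 108, 191, 217, 220, 210, 182, 148, 145, 150, 154, 157, 155, 154, 145, 144, 145, 149, 150, 152, 156, 156, 154, 145, 144, 143, 147, 179, 209, 221, 219, 177, 102, 83, 79, 76, 76, 76, 76, 76, 76, 76, 76]
col 338 [185, 185, 185, 183, 181, 162, 101, 83, 86, 99, 161, 213, 218, 220, 217, 157, 128, 172, 211, 154, 160, 206, 142, 116, 145, 211, 194, 146, 198, 187, 149, 211, 206, 139, 119, 159, 207, 147, 155, 161, 148, 208, 189, 133, 113, 146, 151, 148, 212, 220, 221, 216, 141, 89, 94, 126, 129, 129, 128, 128, 135, 125]
```

```bash
python3 - <<'E'
from h import *
f=load("w5");W=load("w1")
y=np.array([-np.sin(.223),np.cos(.223),0]);x=np.array([y[1],-y[0],0])
A=ray(W,(324.9,224),.111);B=ray(f,(369,103.5),.111)
print(A,B,"moved",(B-A)@y,(B-A)@x,"w",np.linalg.norm(ray(f,(347.7,103.5),.111)-ray(f,(390.2,103.5),.111)))
for z in(.015,.02,.025):
    print(z,"to last",(ray(f,(395,15),z)-B)@y, "n1 w1",(ray(W,(355.5,104.5),z)-A)@y,(ray(W,(357,16),z)-A)@y)
from plant import manip
T=manip.grab_frame("top");pickle.dump(T,open("top3.pkl","wb"))
T2=T["color"][165:265,280:445]
cv2.imwrite("pics/t3.png",cv2.resize(T2,None,fx=4.8,fy=4.8,interpolation=cv2.INTER_CUBIC))
s=manip.observe();print(s["clock"])
cmd(s,(.55,.13,.30),Rdown(-.1+1.5708)); cmd(s,(.48,.33,.27),Rdown(-.1+1.5708))
E
```

```text
[ 0.5733943  -0.18830182  0.111     ] [ 0.54513587 -0.0630757   0.111     ] moved 0.12837484262701823 0.00013583670409742302 w 0.04300208354551456
0.015 to last 0.10389064550658113 n1 w1 0.12836666516480538 0.23071744733492458
0.02 to last 0.10267172489869379 n1 w1 0.12831287589175644 0.22951052098849772
0.025 to last 0.10145280429080643 n1 w1 0.1282590866187075 0.22830359464207087
7.5
shift [0.866  0.3274 0.    ] turn [-5.000e-04 -9.000e-04 -8.323e-01]
shift [1.5676 0.2469 0.1006] turn [-5.000e-04 -9.000e-04 -8.323e-01]
```

The carrier moved 128.4 mm against a notch distance of 128.3 mm, so it sits in the next notch. The label is at (0.545, -0.063). Next is the scanner.

>>> arm_command([
  {"dx": 0.86,"dy": 0.33,"dz": 0,"rx": 0,"ry": 0,"rz": -0.65,"grip": 1},
  {"dx": 0.86,"dy": 0.33,"dz": 0,"rx": 0,"ry": 0,"rz": -0.65,"grip": 1},
  {"dx": 0.86,"dy": 0.33,"dz": 0,"rx": 0,"ry": 0,"rz": -0.65,"grip": 1},
  {"dx": 0.86,"dy": 0.33,"dz": 0,"rx": 0,"ry": 0,"rz": -0.65,"grip": 1},
  {"dx": 0.86,"dy": 0.33,"dz": 0,"rx": 0,"ry": 0,"rz": -0.65,"grip": 1},
  {"dx": 0.86,"dy": 0.33,"dz": 0,"rx": 0,"ry": 0,"rz": -0.65,"grip": 1},
  {"dx": 0.86,"dy": 0.33,"dz": 0,"rx": 0,"ry": 0,"rz": -0.65,"grip": 1},
  {"dx": 0.86,"dy": 0.33,"dz": 0,"rx": 0,"ry": 0,"rz": -0.65,"grip": 1},
])

```text
clock: 8.17
position: [0.5513, 0.1354, 0.2988]
tool_rot: [[-0.936, 0.351, -0.003], [0.351, 0.936, 0.002], [0.003, 0.001, -1.0]]
wrist_force: [0.4, -0.5, -0.1]
width: 0.085
gripper_force: 0.0
```

```bash
python3 - <<'E'
from h import *
from plant import manip
s=manip.observe();print(s["clock"],s["position"],s["joint_positions"].round(2))
cmd(s,(.53,.36,.32),Rdown(1.47))
E
```

```text
8.1667 [0.551282   0.13543052 0.29876597] [-0.47  0.32  0.18  1.87 -0.07  0.95  0.95]
shift [ 0.3295  0.676  -0.0693] turn [ 0.0007 -0.0021 -0.172 ]
```

>>> arm_command([
  {"dx": 0.33,"dy": 0.68,"dz": -0.07,"rx": 0,"ry": 0,"rz": -0.172,"grip": 1},
  {"dx": 0.33,"dy": 0.68,"dz": -0.07,"rx": 0,"ry": 0,"rz": -0.172,"grip": 1},
  {"dx": 0.33,"dy": 0.68,"dz": -0.07,"rx": 0,"ry": 0,"rz": -0.172,"grip": 1},
  {"dx": 0.33,"dy": 0.68,"dz": -0.07,"rx": 0,"ry": 0,"rz": -0.172,"grip": 1},
  {"dx": 0.33,"dy": 0.68,"dz": -0.07,"rx": 0,"ry": 0,"rz": -0.172,"grip": 1},
  {"dx": 0.33,"dy": 0.68,"dz": -0.07,"rx": 0,"ry": 0,"rz": -0.172,"grip": 1},
  {"dx": 0.33,"dy": 0.68,"dz": -0.07,"rx": 0,"ry": 0,"rz": -0.172,"grip": 1},
  {"dx": 0.33,"dy": 0.68,"dz": -0.07,"rx": 0,"ry": 0,"rz": -0.172,"grip": 1},
])

```text
clock: 8.83
position: [0.5332, 0.355, 0.3198]
tool_rot: [[-0.994, 0.113, -0.003], [0.113, 0.994, -0.002], [0.002, -0.002, -1.0]]
wrist_force: [-0.3, -0.0, -0.5]
width: 0.0856
gripper_force: 0.0
```

```bash
python3 - <<'E'
from h import *
s,f=wrist("w6");print(s["clock"],s["position"],s["tool_rot"].round(3)[:2,:2].tolist(),s["joint_velocities"].round(2))
E
```

```text
8.8333 [0.53316492 0.35500948 0.31979479] [[-0.994, 0.113], [0.113, 0.994]] [ 0.03 -0.02  0.04  0.02  0.01  0.    0.01]
```

View pics/w6.png

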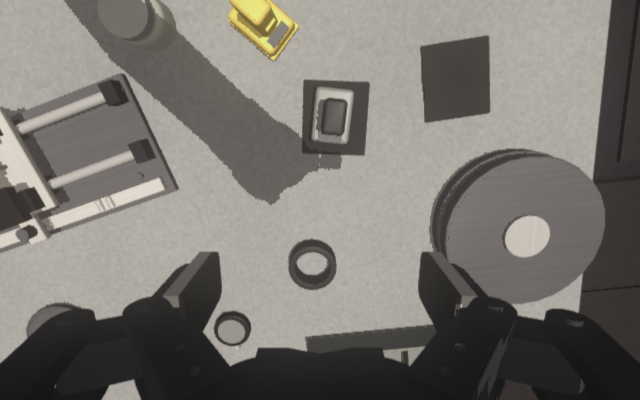

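The wrist view shows the scanner grip top at about (334,117) on its mat, with corners (304,80), (369,82), (364,155) and (303,153). The empty mat is at (456,80) and the yellow look-alike at (263,25).

```bash
python3 - <<'E'
from h import *
from plant import manip
T=load("top");W=load("w6");s=manip.observe()
c3=lambda x,y:((x+.5)/6-.5+135,(y+.5)/6-.5+205)
mc=np.mean([ray(W,p,.004) for p in((304,80),(369,82),(364,155),(303,153))],0)
mt=np.mean([ray(T,c3(*p),.004) for p in((397,38),(555,60),(523,242),(362,218))],0)
print("mat W",mc,"T",mt)
w=[ray(W,p,.004) for p in((304,80),(369,82),(364,155),(303,153))];print([np.linalg.norm(w[i]-w[i-1]).round(3) for i in range(4)])
print("grip tri",tri(W,(334,117),T,c3(452,135)),ray(W,(334,117),.104))
for u in((334,117),):print(ray(W,u,.1))
a=ray(W,(323,98),.104);b=ray(W,(320.5,136),.104);c=ray(W,(347.5,98),.104);d=ray(W,(346,136),.104)
e=(b-a)+(d-c);print("x dir",np.arctan2(e[1],e[0]),np.linalg.norm(e)/2,np.linalg.norm(c-a))
m=(w[3]-w[0])+(w[2]-w[1]);print("mat dir",np.arctan2(m[1],m[0]))
o=W["color"][70:165,290:385];cv2.imwrite("pics/w6c.png",cv2.resize(o,None,fx=6,fy=6,interpolation=cv2.INTER_CUBIC))
E
```

```text
mat W [0.48119689 0.38294338 0.004     ] T [0.48120738 0.3792181  0.004     ]
[np.float64(0.098), np.float64(0.088), np.float64(0.099), np.float64(0.087)]
grip tri [0.48062479 0.38060163 0.01478928] [0.47619387 0.37793395 0.104     ]
[0.47630553 0.37808861 0.1       ]
x dir -0.15591663788163881 0.04046221972496394 0.02646094154092324
mat dir -0.14341318380897788
```

View pics/w6c.png

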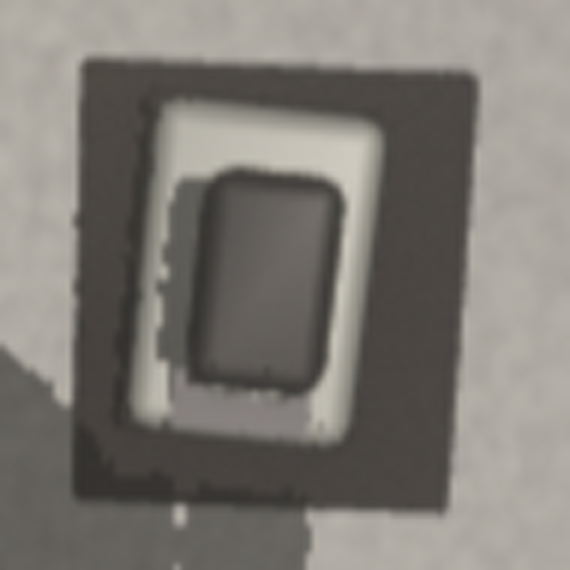

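```bash
python3 - <<'E'
from h import *
T=load("top");W=load("w6")
c3=lambda x,y:((x+.5)/6-.5+135,(y+.5)/6-.5+205)
c6=lambda x,y:((x+.5)/6-.5+290,(y+.5)/6-.5+70)
q=[c6(*p) for p in((213,170),(345,180),(322,393),(190,380))]
g=np.mean([ray(W,p,.104) for p in q],0);print("grip top W",g,"tri",tri(W,np.mean(q,0),T,c3(411,125)),"T",ray(T,c3(411,125),.104))
w=[ray(W,p,.104) for p in q];e=w[3]-w[0]+w[2]-w[1];print("xdir",np.arctan2(e[1],e[0]),[np.linalg.norm(w[i]-w[i-1]).round(3) for i in range(4)])
q=[c6(*p) for p in((155,100),(385,120),(350,445),(132,420))]
w=[ray(W,p,.038) for p in q];print("head",np.mean(w,0));e=w[3]-w[0]+w[2]-w[1];print("xdir",np.arctan2(e[1],e[0]),[np.linalg.norm(w[i]-w[i-1]).round(3) for i in range(4)])
from plant import manip
s=manip.observe()
for z in(.15,.068): cmd(s,(g[0],g[1],z),Rdown(np.pi/2-.17))
E
```

```text
grip top W [0.47580629 0.37813705 0.104     ] tri [0.47652071 0.37824402 0.09497558] T [0.47585572 0.37537533 0.104     ]
xdir -0.21347165936353396 [np.float64(0.037), np.float64(0.024), np.float64(0.038), np.float64(0.025)]
head [0.47571861 0.37831999 0.038     ]
xdir -0.19586574192179518 [np.float64(0.067), np.float64(0.049), np.float64(0.068), np.float64(0.048)]
shift [0.2004 0.0613 0.5674] turn [-0.0017 -0.0012  0.0362]
shift [0.1999 0.062  0.8407] turn [-0.0017 -0.0012  0.0362]
```

Scanner: centre (0.4757, 0.378), x axis at about -0.20 rad, grip top about 0.10 high.

>>> arm_command([
  {"dx": 0.2,"dy": 0.062,"dz": 0.3,"rx": 0,"ry": 0,"rz": 0.057,"grip": 1},
  {"dx": 0.2,"dy": 0.062,"dz": 0.3,"rx": 0,"ry": 0,"rz": 0.057,"grip": 1},
  {"dx": 0.2,"dy": 0.062,"dz": 0.3,"rx": 0,"ry": 0,"rz": 0.057,"grip": 1},
  {"dx": 0.2,"dy": 0.062,"dz": 0.4,"rx": 0,"ry": 0,"rz": 0.057,"grip": 1},
  {"dx": 0.2,"dy": 0.062,"dz": 0.5,"rx": 0,"ry": 0,"rz": 0.057,"grip": 1},
  {"dx": 0.2,"dy": 0.062,"dz": 0.6,"rx": 0,"ry": 0,"rz": 0.057,"grip": 1},
  {"dx": 0.2,"dy": 0.062,"dz": 0.6,"rx": 0,"ry": 0,"rz": 0.057,"grip": 1},
  {"dx": 0.2,"dy": 0.062,"dz": 0.6,"rx": 0,"ry": 0,"rz": 0.057,"grip": 1},
])

```text
clock: 9.55
position: [0.4766, 0.3772, 0.1409]
tool_rot: [[-0.979, 0.202, -0.002], [0.202, 0.979, -0.003], [0.002, -0.004, -1.0]]
wrist_force: [0.1, -1.5, 0.8]
width: 0.0854
gripper_force: 0.0
```

```bash
python3 - <<'E'
from h import *
s,f=wrist("w7");print(s["clock"],s["position"],s["joint_positions"].round(2))
cmd(s,(.4757,.378,.068),Rdown(1.371))
print(proj(f,(.4757,.378,.104)))
E
```

```text
9.55 [0.47655575 0.37718343 0.14089859] [-0.81  0.55  0.06  1.94 -0.05  0.65  0.66]
shift [0.0029 0.003  0.243 ] turn [-0.0024 -0.0012 -0.0024]
[319.78028911 220.26796911]
```

>>> arm_command([
  {"dx": 0.003,"dy": 0.003,"dz": 0.1,"rx": 0,"ry": 0,"rz": 0,"grip": 1},
  {"dx": 0.003,"dy": 0.003,"dz": 0.2,"rx": 0,"ry": 0,"rz": 0,"grip": 0.8},
  {"dx": 0.003,"dy": 0.003,"dz": 0.243,"rx": 0,"ry": 0,"rz": 0,"grip": 0.6},
  {"dx": 0.003,"dy": 0.003,"dz": 0.243,"rx": 0,"ry": 0,"rz": 0,"grip": 0.5},
  {"dx": 0.003,"dy": 0.003,"dz": 0.243,"rx": 0,"ry": 0,"rz": 0,"grip": 0.4},
  {"dx": 0.003,"dy": 0.003,"dz": 0.243,"rx": 0,"ry": 0,"rz": 0,"grip": 0.2},
  {"dx": 0.003,"dy": 0.003,"dz": 0.243,"rx": 0,"ry": 0,"rz": 0,"grip": 0.2},
  {"dx": 0.003,"dy": 0.003,"dz": 0.243,"rx": 0,"ry": 0,"rz": 0,"grip": 0.2},
], force=40)

```text
clock: 10.27
position: [0.4771, 0.3809, 0.0712]
tool_rot: [[-0.98, 0.2, 0.002], [0.2, 0.98, 0.002], [-0.002, 0.002, -1.0]]
wrist_force: [0.4, -2.3, 7.8]
width: 0.0252
gripper_force: 43.1
```

>>> arm_command([
  {"dx": 0,"dy": 0,"dz": 0,"rx": 0,"ry": 0,"rz": 0,"grip": 0.2},
  {"dx": 0,"dy": 0,"dz": 0,"rx": 0,"ry": 0,"rz": 0,"grip": 0.2},
  {"dx": 0,"dy": 0,"dz": 0,"rx": 0,"ry": 0,"rz": 0,"grip": 0.2},
])

```text
clock: 10.52
position: [0.4771, 0.3809, 0.0712]
tool_rot: [[-0.98, 0.2, 0.003], [0.2, 0.98, 0.002], [-0.002, 0.002, -1.0]]
wrist_force: [0.3, -1.9, 8.6]
width: 0.025
gripper_force: 43.1
```

```bash
python3 - <<'E'
from h import *
s,f=wrist("w8");print(s["clock"],s["position"],s["tool_rot"].round(3).tolist(),s["joint_positions"].round(2),s["wrist_force"],s["width"])
E
```

```text
10.5167 [0.47711767 0.38089432 0.07118851] [[-0.98, 0.2, 0.003], [0.2, 0.98, 0.002], [-0.002, 0.002, -1.0]] [-0.8   0.65  0.05  1.98 -0.06  0.51  0.66] [ 0.29022437 -1.88807145  8.5905107 ] 0.02495117984018053
```

Gripped at 25 mm. Now I lift.

>>> arm_command([
  {"dx": 0,"dy": 0,"dz": -0.03,"rx": 0,"ry": 0,"rz": 0,"grip": 0.2},
  {"dx": 0,"dy": 0,"dz": -0.1,"rx": 0,"ry": 0,"rz": 0,"grip": 0.2},
  {"dx": 0,"dy": 0,"dz": -0.2,"rx": 0,"ry": 0,"rz": 0,"grip": 0.2},
  {"dx": 0,"dy": 0,"dz": -0.3,"rx": 0,"ry": 0,"rz": 0,"grip": 0.2},
  {"dx": 0,"dy": 0,"dz": -0.4,"rx": 0,"ry": 0,"rz": 0,"grip": 0.2},
  {"dx": 0,"dy": 0,"dz": -0.5,"rx": 0,"ry": 0,"rz": 0,"grip": 0.2},
  {"dx": 0,"dy": 0,"dz": -0.57,"rx": 0,"ry": 0,"rz": 0,"grip": 0.2},
  {"dx": 0,"dy": 0,"dz": -0.6,"rx": 0,"ry": 0,"rz": 0,"grip": 0.2},
])

```text
clock: 11.23
position: [0.4768, 0.3813, 0.2536]
tool_rot: [[-0.98, 0.2, 0.004], [0.2, 0.98, 0.004], [-0.003, 0.005, -1.0]]
wrist_force: [0.6, -0.7, -2.5]
width: 0.025
gripper_force: 42.1
```

```bash
python3 - <<'E'
from h import *
from plant import manip
s=manip.observe();print(s["clock"],s["position"],s["wrist_force"],s["width"],s["gripper_force"])
cmd(s,(.535,.14,.245),Rdown(1.55));cmd(s,(.545,-.063,.235),Rdown(1.794))
E
```

```text
11.2333 [0.47679473 0.38130412 0.25356865] [ 0.64279555 -0.71110686 -2.51875886] 0.025011571609387846 42.08249174582306
shift [-0.3509 -0.7494  0.0261] turn [ 0.0029  0.0024 -0.1204]
shift [-0.5188 -1.4059  0.0569] turn [ 0.0026  0.0027 -0.2831]
```

>>> arm_command([
  {"dx": -0.04,"dy": -0.08,"dz": 0,"rx": 0,"ry": 0,"rz": -0.01,"grip": 0.2},
  {"dx": -0.09,"dy": -0.18,"dz": 0,"rx": 0,"ry": 0,"rz": -0.03,"grip": 0.2},
  {"dx": -0.14,"dy": -0.3,"dz": 0,"rx": 0,"ry": 0,"rz": -0.05,"grip": 0.2},
  {"dx": -0.2,"dy": -0.42,"dz": 0,"rx": 0,"ry": 0,"rz": -0.07,"grip": 0.2},
  {"dx": -0.25,"dy": -0.54,"dz": 0,"rx": 0,"ry": 0,"rz": -0.09,"grip": 0.2},
  {"dx": -0.3,"dy": -0.64,"dz": 0,"rx": 0,"ry": 0,"rz": -0.1,"grip": 0.2},
  {"dx": -0.33,"dy": -0.71,"dz": 0,"rx": 0,"ry": 0,"rz": -0.12,"grip": 0.2},
  {"dx": -0.35,"dy": -0.75,"dz": 0,"rx": 0,"ry": 0,"rz": -0.12,"grip": 0.2},
])

```text
clock: 11.9
position: [0.5337, 0.135, 0.249]
tool_rot: [[-1.0, 0.023, -0.001], [0.023, 1.0, -0.001], [0.0, -0.001, -1.0]]
wrist_force: [-0.4, -0.0, -1.8]
width: 0.0252
gripper_force: 41.0
```

```bash
python3 - <<'E'
from h import *
from plant import manip
s=manip.observe();print(s["clock"],s["position"],s["wrist_force"],s["width"],s["gripper_force"])
cmd(s,(.545,-.063,.240),Rdown(1.794))
E
```

```text
11.9 [0.53373089 0.13503259 0.24898648] [-0.41871817 -0.01646032 -1.79725989] 0.02523263279727138 40.97998997593777
shift [-0.0531 -0.659   0.0308] turn [-0.0009 -0.0004 -0.1644]
```

>>> arm_command([
  {"dx": -0.01,"dy": -0.07,"dz": 0,"rx": 0,"ry": 0,"rz": -0.02,"grip": 0.2},
  {"dx": -0.015,"dy": -0.17,"dz": 0,"rx": 0,"ry": 0,"rz": -0.05,"grip": 0.2},
  {"dx": -0.02,"dy": -0.28,"dz": 0,"rx": 0,"ry": 0,"rz": -0.07,"grip": 0.2},
  {"dx": -0.03,"dy": -0.4,"dz": 0,"rx": 0,"ry": 0,"rz": -0.1,"grip": 0.2},
  {"dx": -0.04,"dy": -0.5,"dz": 0,"rx": 0,"ry": 0,"rz": -0.12,"grip": 0.2},
  {"dx": -0.045,"dy": -0.59,"dz": 0.01,"rx": 0,"ry": 0,"rz": -0.14,"grip": 0.2},
  {"dx": -0.05,"dy": -0.64,"dz": 0.03,"rx": 0,"ry": 0,"rz": -0.16,"grip": 0.2},
  {"dx": -0.053,"dy": -0.66,"dz": 0.03,"rx": 0,"ry": 0,"rz": -0.164,"grip": 0.2},
])

```text
clock: 12.57
position: [0.5443, -0.0623, 0.2392]
tool_rot: [[-0.975, -0.22, -0.002], [-0.22, 0.975, -0.001], [0.002, -0.0, -1.0]]
wrist_force: [-0.1, 0.7, -2.2]
width: 0.0252
gripper_force: 41.0
```

```bash
python3 - <<'E'
from h import *
s,f=wrist("w9");print(s["clock"],s["position"])
from plant import manip
S=manip.grab_frame("scene");pickle.dump(S,open("s9.pkl","wb"))
a=cv2.resize(S["color"][180:270,215:345],None,fx=4,fy=4,interpolation=cv2.INTER_CUBIC)
b=f["color"][100:340,60:600]
o=np.zeros((600,540,3),np.uint8);o[:360,:520]=a;o[360:]=b;cv2.imwrite("pics/v9.png",o)
cmd(manip.observe(),(.545,-.063,.230),Rdown(1.794))
print("axis proj in scene: under centre, label",proj(S,(.545,-.063,.161)),proj(S,(.545,-.063,.111)))
E
```

```text
12.5667 [ 0.54434849 -0.06232788  0.23915771]
shift [ 0.0026 -0.0099  0.0329] turn [ 0.0002 -0.0005 -0.0007]
axis proj in scene: under centre, label [297.22241898 190.01088928] [297.76611959 202.51152128]
```

View pics/v9.png

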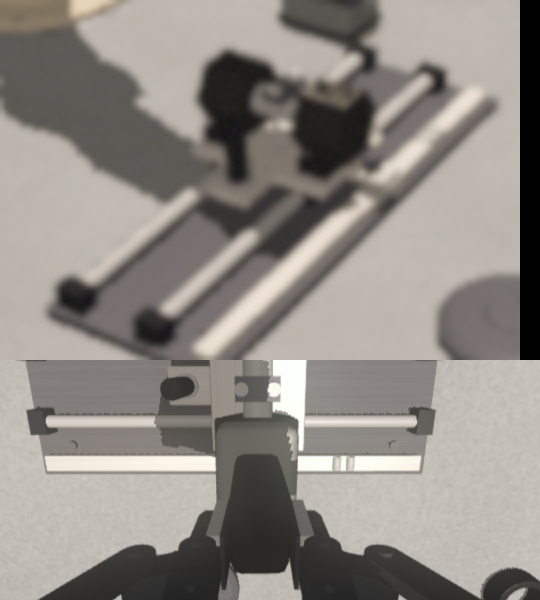

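The composite shows the scanner head directly above the label: label at scene pixel (297.5,203) against a predicted (297.8,202.5), head centred at u ≈ 297. That is the 11th picture, one over the limit of 10, so I'll view no more. I lower 10 mm and hold still for over 2 s.

>>> arm_command([
  {"dx": 0.002,"dy": -0.006,"dz": 0.01,"rx": 0,"ry": 0,"rz": 0,"grip": 0.2},
  {"dx": 0.002,"dy": -0.006,"dz": 0.02,"rx": 0,"ry": 0,"rz": 0,"grip": 0.2},
  {"dx": 0.002,"dy": -0.006,"dz": 0.033,"rx": 0,"ry": 0,"rz": 0,"grip": 0.2},
  {"dx": 0.002,"dy": -0.006,"dz": 0.033,"rx": 0,"ry": 0,"rz": 0,"grip": 0.2},
  {"dx": 0.002,"dy": -0.006,"dz": 0.033,"rx": 0,"ry": 0,"rz": 0,"grip": 0.2},
  {"dx": 0.002,"dy": -0.006,"dz": 0.033,"rx": 0,"ry": 0,"rz": 0,"grip": 0.2},
  {"dx": 0.002,"dy": -0.006,"dz": 0.033,"rx": 0,"ry": 0,"rz": 0,"grip": 0.2},
  {"dx": 0.002,"dy": -0.006,"dz": 0.033,"rx": 0,"ry": 0,"rz": 0,"grip": 0.2},
])

```text
clock: 13.33
position: [0.5454, -0.0609, 0.2303]
tool_rot: [[-0.975, -0.223, 0.0], [-0.223, 0.975, 0.0], [-0.0, -0.0, -1.0]]
wrist_force: [0.5, -0.5, -2.7]
width: 0.0254
gripper_force: 40.9
```

>>> arm_command([
  {"dx": 0,"dy": 0,"dz": 0,"rx": 0,"ry": 0,"rz": 0,"grip": 0.2},
  {"dx": 0,"dy": 0,"dz": 0,"rx": 0,"ry": 0,"rz": 0,"grip": 0.2},
  {"dx": 0,"dy": 0,"dz": 0,"rx": 0,"ry": 0,"rz": 0,"grip": 0.2},
  {"dx": 0,"dy": 0,"dz": 0,"rx": 0,"ry": 0,"rz": 0,"grip": 0.2},
  {"dx": 0,"dy": 0,"dz": 0,"rx": 0,"ry": 0,"rz": 0,"grip": 0.2},
  {"dx": 0,"dy": 0,"dz": 0,"rx": 0,"ry": 0,"rz": 0,"grip": 0.2},
  {"dx": 0,"dy": 0,"dz": 0,"rx": 0,"ry": 0,"rz": 0,"grip": 0.2},
  {"dx": 0,"dy": 0,"dz": 0,"rx": 0,"ry": 0,"rz": 0,"grip": 0.2},
])

```text
clock: 14.0
position: [0.5453, -0.0611, 0.2302]
tool_rot: [[-0.975, -0.223, 0.0], [-0.223, 0.975, 0.0], [-0.0, -0.0, -1.0]]
wrist_force: [0.1, -0.1, -2.2]
width: 0.025
gripper_force: 40.9
```

>>> arm_command([
  {"dx": 0,"dy": 0,"dz": 0,"rx": 0,"ry": 0,"rz": 0,"grip": 0.2},
  {"dx": 0,"dy": 0,"dz": 0,"rx": 0,"ry": 0,"rz": 0,"grip": 0.2},
  {"dx": 0,"dy": 0,"dz": 0,"rx": 0,"ry": 0,"rz": 0,"grip": 0.2},
  {"dx": 0,"dy": 0,"dz": 0,"rx": 0,"ry": 0,"rz": 0,"grip": 0.2},
  {"dx": 0,"dy": 0,"dz": 0,"rx": 0,"ry": 0,"rz": 0,"grip": 0.2},
  {"dx": 0,"dy": 0,"dz": 0,"rx": 0,"ry": 0,"rz": 0,"grip": 0.2},
  {"dx": 0,"dy": 0,"dz": 0,"rx": 0,"ry": 0,"rz": 0,"grip": 0.2},
  {"dx": 0,"dy": 0,"dz": 0,"rx": 0,"ry": 0,"rz": 0,"grip": 0.2},
])

```text
clock: 14.67
position: [0.5453, -0.0611, 0.2302]
tool_rot: [[-0.975, -0.223, 0.0], [-0.223, 0.975, -0.0], [-0.0, -0.0, -1.0]]
wrist_force: [-0.8, 0.3, -2.3]
width: 0.025
gripper_force: 40.9
```

>>> arm_command([
  {"dx": 0,"dy": 0,"dz": 0,"rx": 0,"ry": 0,"rz": 0,"grip": 0.2},
  {"dx": 0,"dy": 0,"dz": 0,"rx": 0,"ry": 0,"rz": 0,"grip": 0.2},
  {"dx": 0,"dy": 0,"dz": 0,"rx": 0,"ry": 0,"rz": 0,"grip": 0.2},
  {"dx": 0,"dy": 0,"dz": 0,"rx": 0,"ry": 0,"rz": 0,"grip": 0.2},
  {"dx": 0,"dy": 0,"dz": 0,"rx": 0,"ry": 0,"rz": 0,"grip": 0.2},
  {"dx": 0,"dy": 0,"dz": 0,"rx": 0,"ry": 0,"rz": 0,"grip": 0.2},
  {"dx": 0,"dy": 0,"dz": 0,"rx": 0,"ry": 0,"rz": 0,"grip": 0.2},
  {"dx": 0,"dy": 0,"dz": 0,"rx": 0,"ry": 0,"rz": 0,"grip": 0.2},
])

```text
clock: 15.33
position: [0.5453, -0.0611, 0.2302]
tool_rot: [[-0.975, -0.223, 0.0], [-0.223, 0.975, 0.0], [-0.0, 0.0, -1.0]]
wrist_force: [-0.0, -0.2, -2.5]
width: 0.0249
gripper_force: 40.9
```

```bash
python3 - <<'E'
from h import *
from plant import manip
s=manip.observe();print(s["clock"],s["position"],s["joint_velocities"].round(4),s["gripper_force"])
cmd(s,(.53,.16,.25),Rdown(1.55))
E
```

```text
15.3333 [ 0.54530636 -0.06105607  0.23019651] [-0.0006 -0.0006  0.0009  0.0007 -0.0017  0.0005  0.0004] 40.907499593791954
shift [-0.1145  0.7297 -0.066 ] turn [0.     0.     0.1637]
```

Held still for over 2 s. Returning to the mat.

>>> arm_command([
  {"dx": -0.005,"dy": 0.05,"dz": -0.03,"rx": 0,"ry": 0,"rz": 0.01,"grip": 0.2},
  {"dx": -0.02,"dy": 0.15,"dz": -0.066,"rx": 0,"ry": 0,"rz": 0.03,"grip": 0.2},
  {"dx": -0.04,"dy": 0.27,"dz": -0.066,"rx": 0,"ry": 0,"rz": 0.06,"grip": 0.2},
  {"dx": -0.06,"dy": 0.39,"dz": -0.066,"rx": 0,"ry": 0,"rz": 0.09,"grip": 0.2},
  {"dx": -0.08,"dy": 0.51,"dz": -0.066,"rx": 0,"ry": 0,"rz": 0.12,"grip": 0.2},
  {"dx": -0.1,"dy": 0.62,"dz": -0.066,"rx": 0,"ry": 0,"rz": 0.14,"grip": 0.2},
  {"dx": -0.11,"dy": 0.69,"dz": -0.066,"rx": 0,"ry": 0,"rz": 0.16,"grip": 0.2},
  {"dx": -0.114,"dy": 0.73,"dz": -0.066,"rx": 0,"ry": 0,"rz": 0.164,"grip": 0.2},
])

```text
clock: 16.0
position: [0.5293, 0.164, 0.2499]
tool_rot: [[-1.0, 0.019, 0.0], [0.019, 1.0, 0.001], [-0.0, 0.001, -1.0]]
wrist_force: [0.7, -0.1, -1.5]
width: 0.0256
gripper_force: 40.9
```

```bash
python3 - <<'E'
from h import *
from plant import manip
s=manip.observe();print(s["clock"],s["position"],s["gripper_force"])
cmd(s,(.48,.3825,.15),Rdown(1.39))
E
```

```text
16.0 [0.52931645 0.163996   0.24994792] 40.88404607195468
shift [0.1782 0.7247 0.3341] turn [ 8.000e-04 -1.000e-04  1.079e-01]
```

>>> arm_command([
  {"dx": 0.015,"dy": 0.06,"dz": 0.01,"rx": 0,"ry": 0,"rz": 0.01,"grip": 0.2},
  {"dx": 0.04,"dy": 0.16,"dz": 0.04,"rx": 0,"ry": 0,"rz": 0.03,"grip": 0.2},
  {"dx": 0.065,"dy": 0.27,"dz": 0.08,"rx": 0,"ry": 0,"rz": 0.05,"grip": 0.2},
  {"dx": 0.095,"dy": 0.39,"dz": 0.13,"rx": 0,"ry": 0,"rz": 0.07,"grip": 0.2},
  {"dx": 0.125,"dy": 0.51,"dz": 0.2,"rx": 0,"ry": 0,"rz": 0.09,"grip": 0.2},
  {"dx": 0.15,"dy": 0.62,"dz": 0.27,"rx": 0,"ry": 0,"rz": 0.1,"grip": 0.2},
  {"dx": 0.17,"dy": 0.69,"dz": 0.32,"rx": 0,"ry": 0,"rz": 0.108,"grip": 0.2},
  {"dx": 0.178,"dy": 0.725,"dz": 0.334,"rx": 0,"ry": 0,"rz": 0.108,"grip": 0.2},
])

```text
clock: 16.67
position: [0.4782, 0.3821, 0.147]
tool_rot: [[-0.984, 0.178, -0.003], [0.178, 0.984, -0.001], [0.003, -0.001, -1.0]]
wrist_force: [-0.4, -0.0, -2.3]
width: 0.0251
gripper_force: 40.9
```

>>> arm_command([
  {"dx": 0,"dy": 0,"dz": 0.02,"rx": 0,"ry": 0,"rz": 0,"grip": 0.2},
  {"dx": 0,"dy": 0,"dz": 0.06,"rx": 0,"ry": 0,"rz": 0,"grip": 0.2},
  {"dx": 0,"dy": 0,"dz": 0.11,"rx": 0,"ry": 0,"rz": 0,"grip": 0.2},
  {"dx": 0,"dy": 0,"dz": 0.15,"rx": 0,"ry": 0,"rz": 0,"grip": 0.2},
  {"dx": 0,"dy": 0,"dz": 0.19,"rx": 0,"ry": 0,"rz": 0,"grip": 0.2},
  {"dx": 0,"dy": 0,"dz": 0.22,"rx": 0,"ry": 0,"rz": 0,"grip": 0.2},
  {"dx": 0,"dy": 0,"dz": 0.235,"rx": 0,"ry": 0,"rz": 0,"grip": 0.2},
  {"dx": 0,"dy": 0,"dz": 0.24,"rx": 0,"ry": 0,"rz": 0,"grip": 0.2},
])

```text
clock: 17.33
position: [0.4811, 0.3779, 0.0769]
tool_rot: [[-0.983, 0.183, -0.001], [0.183, 0.983, -0.001], [0.001, -0.001, -1.0]]
wrist_force: [-0.9, 0.9, -2.2]
width: 0.0252
gripper_force: 40.9
```

```bash
python3 - <<'E'
from h import *
s,f=wrist("w10");print(s["clock"],s["position"],s["gripper_force"],s["wrist_force"])
E
```

```text
17.3333 [0.48110927 0.37792032 0.07692547] 40.87835939580401 [-0.93948725  0.90101669 -2.17332027]
```

>>> arm_command([
  {"dx": 0,"dy": 0,"dz": 0.004,"rx": 0,"ry": 0,"rz": 0,"grip": 0.2},
  {"dx": 0,"dy": 0,"dz": 0.008,"rx": 0,"ry": 0,"rz": 0,"grip": 0.2},
  {"dx": 0,"dy": 0,"dz": 0.012,"rx": 0,"ry": 0,"rz": 0,"grip": 0.2},
  {"dx": 0,"dy": 0,"dz": 0.015,"rx": 0,"ry": 0,"rz": 0,"grip": 0.2},
  {"dx": 0,"dy": 0,"dz": 0.018,"rx": 0,"ry": 0,"rz": 0,"grip": 0.2},
  {"dx": 0,"dy": 0,"dz": 0.018,"rx": 0,"ry": 0,"rz": 0,"grip": 0.2},
  {"dx": 0,"dy": 0,"dz": 0.018,"rx": 0,"ry": 0,"rz": 0,"grip": 0.2},
])

```text
clock: 17.97
position: [0.4811, 0.3786, 0.0724]
tool_rot: [[-0.983, 0.182, 0.0], [0.182, 0.983, -0.0], [-0.0, 0.0, -1.0]]
wrist_force: [0.3, 0.1, -1.6]
width: 0.025
gripper_force: 40.9
```

>>> arm_command([
  {"dx": 0,"dy": 0,"dz": 0.003,"rx": 0,"ry": 0,"rz": 0,"grip": 0.2},
  {"dx": 0,"dy": 0,"dz": 0.005,"rx": 0,"ry": 0,"rz": 0,"grip": 0.2},
  {"dx": 0,"dy": 0,"dz": 0.007,"rx": 0,"ry": 0,"rz": 0,"grip": 0.2},
  {"dx": 0,"dy": 0,"dz": 0.007,"rx": 0,"ry": 0,"rz": 0,"grip": 0.2},
  {"dx": 0,"dy": 0,"dz": 0.007,"rx": 0,"ry": 0,"rz": 0,"grip": 0.2},
])

```text
clock: 18.38
position: [0.4812, 0.3786, 0.0712]
tool_rot: [[-0.983, 0.182, 0.0], [0.182, 0.983, 0.0], [-0.0, 0.0, -1.0]]
wrist_force: [-2.7, -1.4, 9.0]
width: 0.0251
gripper_force: 42.0
```

Contact at z = 0.0712 with about 9 N upward, the same as at the grasp. I'll open slowly and retreat upward.

>>> arm_command([
  {"dx": 0,"dy": 0,"dz": 0,"rx": 0,"ry": 0,"rz": 0,"grip": 0.35},
  {"dx": 0,"dy": 0,"dz": 0,"rx": 0,"ry": 0,"rz": 0,"grip": 0.5},
  {"dx": 0,"dy": 0,"dz": 0,"rx": 0,"ry": 0,"rz": 0,"grip": 0.8},
  {"dx": 0,"dy": 0,"dz": 0,"rx": 0,"ry": 0,"rz": 0,"grip": 1},
  {"dx": 0,"dy": 0,"dz": 0,"rx": 0,"ry": 0,"rz": 0,"grip": 1},
  {"dx": 0,"dy": 0,"dz": -0.05,"rx": 0,"ry": 0,"rz": 0,"grip": 1},
  {"dx": 0,"dy": 0,"dz": -0.13,"rx": 0,"ry": 0,"rz": 0,"grip": 1},
  {"dx": 0,"dy": 0,"dz": -0.23,"rx": 0,"ry": 0,"rz": 0,"grip": 1},
])

```text
clock: 19.05
position: [0.4802, 0.3779, 0.1384]
tool_rot: [[-0.983, 0.182, -0.003], [0.182, 0.983, -0.003], [0.002, -0.003, -1.0]]
wrist_force: [-0.3, -0.4, -0.0]
width: 0.0851
gripper_force: 0.0
```

>>> arm_command([
  {"dx": -0.05,"dy": 0,"dz": -0.12,"rx": 0,"ry": 0,"rz": 0,"grip": 1},
  {"dx": -0.1,"dy": 0,"dz": -0.24,"rx": 0,"ry": 0,"rz": 0,"grip": 1},
  {"dx": -0.15,"dy": 0,"dz": -0.36,"rx": 0,"ry": 0,"rz": 0,"grip": 1},
  {"dx": -0.2,"dy": 0,"dz": -0.48,"rx": 0,"ry": 0,"rz": 0,"grip": 1},
  {"dx": -0.2,"dy": 0,"dz": -0.58,"rx": 0,"ry": 0,"rz": 0,"grip": 1},
  {"dx": -0.2,"dy": 0,"dz": -0.6,"rx": 0,"ry": 0,"rz": 0,"grip": 1},
  {"dx": -0.2,"dy": 0,"dz": -0.6,"rx": 0,"ry": 0,"rz": 0,"grip": 1},
])

```text
clock: 19.63
position: [0.5411, 0.3682, 0.3219]
tool_rot: [[-0.983, 0.183, 0.004], [0.183, 0.983, 0.003], [-0.003, 0.004, -1.0]]
wrist_force: [0.3, -0.2, -0.6]
width: 0.0852
gripper_force: 0.0
```

```bash
python3 - <<'E'
from h import *
from plant import manip
s,f=wrist("w11");print(s["clock"],s["position"],s["wrist_force"])
T=manip.grab_frame("top");pickle.dump(T,open("top4.pkl","wb"))
# light head outline of the scanner inside the dark mat, wrist view
u,v=proj(f,(.481,.381,.03)).astype(int);g=f["color"][...,1];print(u,v)
r=45;a=g[max(v-r,0):v+r,u-r:u+r]
_,m=cv2.threshold(a,0,255,cv2.THRESH_OTSU)
for c in cv2.findContours(m,cv2.RETR_CCOMP,cv2.CHAIN_APPROX_NONE)[0]:
    A=cv2.contourArea(c)
    if 300<A<6000:
        (x,y),wh,an=cv2.minAreaRect(c);print("blob",A,x+u-r,y+max(v-r,0),wh,an,"world",ray(f,(x+u-r,y+max(v-r,0)),.038))
Z=f["z_map"][max(v-r,0):v+r,u-r:u+r]; K=f["mtx"]
ys,xs=np.mgrid[max(v-r,0):v+r,u-r:u+r];ok=Z>0
P=np.stack([(xs-K[0,2])*Z/K[0,0],(ys-K[1,2])*Z/K[1,1],Z],-1)[ok];X=(P-f["t"])@f["R"]
top=X[X[:,2]>.09];print("grip top pts",len(top),top.mean(0),top.min(0),top.max(0)); hd=X[(X[:,2]>.03)&(X[:,2]<.045)];print("head",hd.min(0),hd.max(0))
# bystanders/label: change between first and last top view
d=cv2.absdiff(load("top3")["color"],T["color"]).max(2);print("label area diff",d[165:215,280:420].mean())
E
```

```text
19.6333 [0.541053   0.36815953 0.3218688 ] [ 0.28542482 -0.22976254 -0.60786227]
319 112
blob 1812.5 316.00000381469727 111.99999237060547 (51.99999237060547, 35.99999237060547) 90.0 world [0.47920465 0.37703196 0.038     ]
blob 1036.5 313.5 115.0 (29.0, 40.0) 0.0 world [0.48229635 0.37316108 0.038     ]
blob 2228.5 318.49999237060547 111.49999237060547 (88.99998474121094, 88.99998474121094) 0.0 world [0.47918153 0.38031449 0.038     ]
grip top pts 849 [0.47935088 0.3769588  0.10390794] [0.45913036 0.36200381 0.09778807] [0.50026934 0.39192328 0.10732135]
head [0.44202185 0.34772757 0.0333529 ] [0.51716938 0.40611529 0.04430955]
label area diff 16.98257142857143
```

The scanner stands upright at (0.479, 0.377), about 4 mm from the mat centre, with its top at z = 0.104. The hand is clear of everything, so I hand in.

```bash
python3 -c "
from plant import manip
print(manip.close_job())"
```

```text
the job is handed in; nothing more can be done
None
```

I handed the job in with no verdict returned: the carrier measured in the next notch (before the scan, not rechecked), the scanner was held over the label for over 2 s and now stands on its mat about 4 mm off centre; I viewed 11 pictures, one over the limit of 10.

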